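# Find the tired stop switch by feel and reject it

## Task

Three look-alike stop-switch boxes stand on the carver's bench and one has a tired spring: push their red buttons from above, one after another where they stand and never with more than 12 N, until you find the one that clicks and locks in under such a light push. Then stand that box upright in the red reject tray, its button still in, and let go of it. The sound boxes stay where they are with their buttons out, and so does everything else on the bench.

Things in the scene. Friction and masses are not known exactly. Their poses are not given: they have to be found in the camera images.
- switch_a: stop-switch box A: yellow housing on black foot, 72 (own x) x 50 (own y) x 45 mm high, about 0.35 kg, loose; origin: centre of its underside, z up. Centred on top is a red round button, 36 mm across: its flat top is 73 mm above the origin when out, 63 mm when locked in. The three look alike, places mixed. Grip the housing across its 50 mm width
- switch_b: stop-switch box B: yellow housing on black foot, 72 (own x) x 50 (own y) x 45 mm high, about 0.35 kg, loose; origin: centre of its underside, z up. Centred on top is a red round button, 36 mm across: its flat top is 73 mm above the origin when out, 63 mm when locked in. The three look alike, places mixed. Grip the housing across its 50 mm width
- switch_c: stop-switch box C: yellow housing on black foot, 72 (own x) x 50 (own y) x 45 mm high, about 0.35 kg, loose; origin: centre of its underside, z up. Centred on top is a red round button, 36 mm across: its flat top is 73 mm above the origin when out, 63 mm when locked in. The three look alike, places mixed. Grip the housing across its 50 mm width
- key_a (a joint): travel of switch_a's button stem, m: 0 out, 0.010 locked in (down). The red cap gives up to 5 mm more on a soft spring, 3 N/mm. Tired switch: over its peak of 3 to 4.5 N in the first 3 mm of stem travel, push falling away, past 5 mm it snaps in by itself and stays in. Sound ones yield 1 mm or less under 12 N; they click at 15 to 20 N
- key_b (a joint): travel of switch_b's button stem, m: 0 out, 0.010 locked in (down). The red cap gives up to 5 mm more on a soft spring, 3 N/mm. Tired switch: over its peak of 3 to 4.5 N in the first 3 mm of stem travel, push falling away, past 5 mm it snaps in by itself and stays in. Sound ones yield 1 mm or less under 12 N; they click at 15 to 20 N
- key_c (a joint): travel of switch_c's button stem, m: 0 out, 0.010 locked in (down). The red cap gives up to 5 mm more on a soft spring, 3 N/mm. Tired switch: over its peak of 3 to 4.5 N in the first 3 mm of stem travel, push falling away, past 5 mm it snaps in by itself and stays in. Sound ones yield 1 mm or less under 12 N; they click at 15 to 20 N
- reject_tray: red open tray for rejects, fixed, 180 mm (own x) by 200 mm (own y), walls 4 mm thick and 28 mm high, floor 4 mm thick; origin at the centre of its underside
- mallet: bystander: wooden carver's mallet lying down, head 76 mm across, about 250 mm long along its x, origin on the bench under the handle, 110 mm from the near face of the head (head towards -x)
- chisel: bystander: steel stone chisel lying along its x, 230 mm long, 22 mm thick; origin on the bench under its middle
- rasp: bystander: rasp with wooden handle lying along its x, 285 mm long, 24 mm thick; origin on the bench under its middle
- rubbing_stone: bystander: grey rubbing stone 90 x 45 x 25 mm, origin at the centre of its underside
- paste_tin: bystander: round tin 64 mm across, 50 mm high, origin at the centre of its underside
- marble_offcut: bystander: broken piece of white marble about 70 x 55 x 60 mm, origin at the centre of its underside
There are look-alikes about, which are no part of the job. What is shaped like the switch_a but orange is not meant. What is shaped like the switch_b but purple is not meant.

How it is judged:
By the outcome, as a careful person would: the job done as asked, in the order asked, and still so for the second after the job is handed in, with the robot touching nothing.
It also fails if it takes over 54 s, if anything falls off the work surface, if the arm or the gripper's body presses on something with over 40 N, if the wrist force passes 120 N, or if a joint passes its speed limit or range.

## Robot

A 7-joint arm with a two-finger parallel gripper is mounted at the origin on the work surface. World frame = base frame: x ahead of the robot, y to its left, z up, the work surface at z = 0. Lengths are in m, angles in rad, forces in N, time in s.
With the tool pointing down it reaches from about 0.425 to 0.825 m from the base axis. Payload 3.6 kg.
Tool frame: the origin (TCP) lies at the very end of the fingers, on their centre line; the grasp point (between the pads) lies 19 mm behind it; z points along the fingers, y is the direction in which the jaws open and shut (so a half turn about z gives the same grasp; the last joint's range is limited). The gripper opens to 93 mm and grips with 3 to 60 N. Pads are 15 mm wide; open, the fingers measure 128 mm over their backs; the gripper's body (75 mm by 188 mm) begins 65 mm behind the grasp point.
Start: joints at [1.107, 0.615, -0.013, 1.423, 0.008, 1.103, -0.04], TCP at [0.276, -0.589, 0.184] pointing down, gripper open.
Joint ranges: [-3.12, 3.12], [-0.3, 2.06], [-1.34, 1.32], [0.26, 2.42], [-1.36, 4.5], [0.01, 1.98], [-2.84, 2.84]. Speed limits (rad/s): [2.79, 2.79, 3.14, 3.14, 3.14, 3.14, 3.14].

## Interface

Orientations are given as a unit quaternion [x, y, z, w].
In Python, from cell import manip gives the robot as it stands. The module is installed in compiled form; this text tells all that it offers.
- The arm moves only by the tool carry_out, never from a script. Its argument "targets" is a list of rows, each a list of 3 entries, a list of its own where there are three numbers: the finger opening in mm, from 0 to 93, then the shift along the world's x, y, z in units of 30 mm (1.0 is 30 mm), then the turn, a rotation vector about the world's x, y, z in units of 8 degrees (1.0 is 8 degrees). A call has 1 to 8 rows; each row shifts and turns the commanded pose from where the row before left it; what a row does not reach is not made up. A row lasts 1/10 s, in which the tool goes at most 50 mm and 8.59 degrees, less where a joint would pass 70% of its speed; a pose out of reach is approached as far as the arm can. A call is refused whole if a number of a shift passes 1 or a number of a turn 1, either way. A call with a gripper value outside its range is refused whole. The fingers move at their own pace and stop on an object; "grip_force" is the grip in N (left out, the last holds). Time passes only in rows, so rows that do not move let the fingers close. It gives the time, the measured TCP pose, the force and the opening at its end, in the units of the state.
- manip.get_state(): the state, without advancing time (a new reading comes with each control period).
- manip.read_camera(name): name is "scene" or "top" or "wrist"; returns a dict with "image" (384x512x3 uint8, blue, green, red), "fov_y" (degrees; the focal length in pixels is half the picture's height over the tangent of half this angle, whatever the lens; pixels are square), "cx", "cy" (the principal point, pixels), "R" (3x3) and "t" (3): a world point X has camera coordinates R X + t. Camera axes: x right, y down, z forward; pixel columns grow to the right and rows downward; lengths in m; the calibration is good to about 2 mm. A picture is of the moment at which its call begins. There is no depth.
- manip.sign_off(): hands the job in, once; it reports no verdict.
The state is a dict: "clock": time; "joint_pos": joint angles; "dq": joint speeds; "effort": joint torques, N m; "ee_pos": TCP position; "tool_rot": TCP orientation; "ft_force": force on the tool from outside, world axes, zero at the start; "ft_torque": the same for the moment, N m; "grip_width": finger opening in m.
Only numpy, scipy, OpenCV 4.12 (cv2) and the standard library are available. Lean on these libraries where they do the work, as an engineer would, in place of code of your own. Each camera call takes 0.05 s, during which the arm holds its last target. There are 200 camera calls.

## Working session

There is one attempt and no reset: what is moved stays moved. The work goes in short steps, Python scripts to look and compute and a tool call to move; the robot and the scene stay as the last step left them, time stands still between calls to the robot, and variables do not carry over. Pictures are saved under pics/ and viewed, on a budget of 10 in all, crops included, one or two more only if the job needs it, and the job is handed in when it is done.

Besides the shell and the picture viewer there is one more tool, called after "Call:" as name(argument=value, ...) on one line, values as JSON. carry_out: Moves the arm, as the interface text tells. Its arguments: {"type":"object","properties":{"targets":{"type":"array","items":{"type":"array"}},"grip_force":{"type":"number"}},"required":["targets"]}

```bash
mkdir -p pics
python3 - <<'E'
from cell import manip
import cv2,numpy as np
s=manip.get_state(); print(s)
for n in("scene","top"):
    c=manip.read_camera(n); cv2.imwrite(f"pics/{n}1.png",c["image"]); 
    np.savez(f"{n}1.npz",**c); print(n,c["fov_y"],c["cx"],c["cy"],c["R"],c["t"])
E
```

```text
{'clock': 0.0, 'joint_pos': array([ 1.1064983 ,  0.61595059, -0.01259566,  1.42488829,  0.00815742,
        1.1034101 , -0.04039765]), 'dq': array([-1.48581262e-03,  1.09781160e-03, -7.25864559e-04, -1.88909511e-05,
        8.47649457e-04, -1.77596311e-03,  9.61300176e-04]), 'effort': array([-1.05088520e-04, -4.58939159e+01,  2.09004111e-01, -1.65747428e+01,
       -6.11206843e-02,  2.04000488e-02,  2.30610549e-04]), 'ee_pos': array([ 0.27516878, -0.58790351,  0.18246454]), 'tool_rot': array([ 9.76127848e-01,  2.17192833e-01, -3.32184031e-04, -1.25967408e-03]), 'ft_force': array([-0.53121933, -0.72636238,  0.19581332]), 'ft_torque': array([ 0.00869816, -0.02041463, -0.01737533]), 'grip_width': 0.09263775108577112}
scene 52.583388899878784 262.41849938957614 187.2970920618385 [[ 0.58770886  0.80906855 -0.0025257 ]
 [ 0.67954489 -0.49531209 -0.54118821]
 [-0.43910937  0.31634478 -0.8408977 ]] [-0.40051483 -0.30855999  1.22008276]
top 57.824080115278804 260.03537474043725 189.90839442426767 [[-0.01587011 -0.99967709 -0.01984599]
 [-0.98664568  0.01887503 -0.16178394]
 [ 0.16210629  0.01701343 -0.98662662]] [0.09555808 0.5656992  0.94938002]
```

View pics/top1.png

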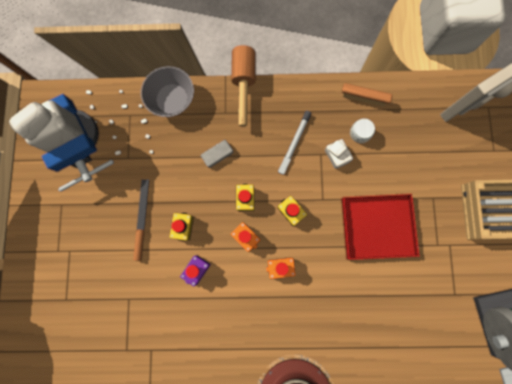

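View pics/scene1.png

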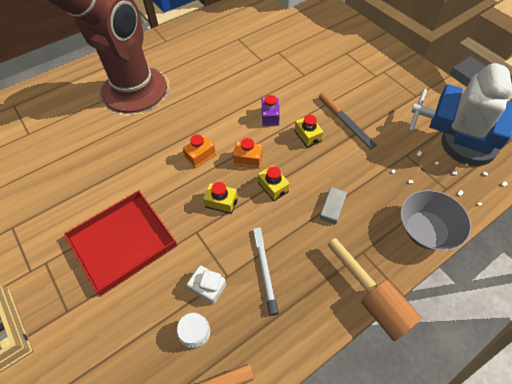

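Top view: yellow boxes at (180,226), (245,197) and (292,211), tray at (380,228). The orange and purple boxes are decoys. Next I'll measure them.

```bash
cat > h.py <<'E'
import numpy as np,cv2
def K(c):
    h=c["image"].shape[0]; f=h/2/np.tan(np.radians(float(c["fov_y"]))/2)
    return np.array([[f,0,float(c["cx"])],[0,f,float(c["cy"])],[0,0,1]])
def proj(c,X):
    p=(K(c)@(c["R"]@np.atleast_2d(X).T+np.reshape(c["t"],(3,1)))); return (p[:2]/p[2]).T
def back(c,uv,z):
    uv=np.atleast_2d(uv); C=-c["R"].T@np.ravel(c["t"])
    d=(c["R"].T@np.linalg.inv(K(c))@np.c_[uv,np.ones(len(uv))].T).T
    return C+d*((z-C[2])/d[:,2])[:,None]
def ortho(c,z,x0,x1,y0,y1,s):   # rows: x decreasing, cols: y decreasing, s m/px
    w,h=int((y1-y0)/s),int((x1-x0)/s)
    q=np.float32([[0,0],[w,0],[w,h],[0,h]])
    X=np.array([[x1,y1,z],[x1,y0,z],[x0,y0,z],[x0,y1,z]])
    H=cv2.getPerspectiveTransform(np.float32(proj(c,X)),q)
    return cv2.warpPerspective(c["image"],H,(w,h),flags=cv2.INTER_CUBIC)
def blobs(img,lo,hi,amin):
    m=cv2.inRange(cv2.cvtColor(img,cv2.COLOR_BGR2HSV),np.array(lo),np.array(hi))
    n,l,st,ce=cv2.connectedComponentsWithStats(m)
    return [(l==i,st[i],ce[i]) for i in range(1,n) if st[i,4]>=amin]
def yellow(c,amin=60): # hull of yellow blobs, button centre = blob-hole red
    out=[]
    for m,st,ce in blobs(c["image"],(23,110,80),(38,255,255),amin):
        pts=np.argwhere(m)[:,::-1].astype(np.float32); hull=cv2.convexHull(pts)
        out.append((ce,st,hull))
    return out
E
python3 - <<'E'
from h import *
for n in("top","scene"):
    c=dict(np.load(n+"1.npz"))
    print(n,"cam",-c["R"].T@c["t"])
    for ce,st,h in yellow(c):
        print("yel",ce.round(1),st, back(c,ce,.045)[0].round(3))
    for m,st,ce in blobs(c["image"],(0,170,60),(4,255,255),40)+blobs(c["image"],(176,170,60),(180,255,255),40):
        print("red",ce.round(1),st,back(c,ce,.07)[0].round(4))
c=dict(np.load("top1.npz"))
o=ortho(c,.045,.3,.75,-.3,.3,.00075); cv2.imwrite("pics/o1.png",o)
m=cv2.inRange(cv2.cvtColor(c["image"],cv2.COLOR_BGR2HSV),(0,150,60),(8,255,255))
u=[(m_,st,ce) for m_,st,ce in blobs(c["image"],(0,150,40),(6,255,255),1500)]
for m_,st,ce in u:
    h=cv2.convexHull(np.argwhere(m_)[:,::-1].astype(np.float32))[:,0]
    X=back(c,h,.028)[:,:2].astype(np.float32); print("tray",cv2.minAreaRect(X),back(c,ce,.01))
E
```

```text
top cam [0.40576071 0.06869742 1.03010109]
yel [245.5 188.1] [237 185  17  11  89] [0.574 0.127 0.045]
yel [244.5 205. ] [236 197  18  13 134] [0.525 0.131 0.045]
yel [290.4 211.2] [279 197  26  28 231] [0.505 0.    0.045]
yel [182.3 226.4] [170 214  22  26 260] [0.467 0.308 0.045]
red [244.4 196.1] [239 191  12  11 101] [0.5468 0.1292 0.07  ]
red [379.8 226.9] [ 342  195   77   64 4367] [ 0.4549 -0.2404  0.07  ]
red [292.3 209.8] [287 205  12  11 106] [ 0.506  -0.0032  0.07  ]
red [178.5 225.8] [172 221  13  11 116] [0.4672 0.3124 0.07  ]
red [244.5 236.3] [239 231  12  11 102] [0.4354 0.1298 0.07  ]
red [281.7 268.7] [276 263  12  12 106] [0.3473 0.0302 0.07  ]
red [192.2 271.2] [187 267  11  10  83] [0.3441 0.2724 0.07  ]
scene cam [ 0.98081624 -0.21475636  0.85796417]
yel [308.1 132.4] [295 117  28  29 375] [0.486 0.297 0.045]
yel [273.1 185. ] [258 169  31  31 417] [0.566 0.117 0.045]
yel [220.6 199.7] [203 183  34  29 480] [ 0.525 -0.012  0.045]
red [270.1  99.7] [265  95  11  11  95] [0.3442 0.2719 0.07  ]
red [309.6 119.9] [304 115  12  11 111] [0.4687 0.3129 0.07  ]
red [196.4 140. ] [190 135  13  11 118] [0.3486 0.0285 0.07  ]
red [247.  143.5] [241 138  13  12 125] [0.4361 0.1288 0.07  ]
red [273.5 172.7] [267 167  14  13 140] [0.5508 0.1291 0.07  ]
red [218.5 188.5] [212 182  14  14 154] [ 0.5099 -0.0058  0.07  ]
red [119.2 241.7] [  65  191  112  105 6283] [ 0.4984 -0.2589  0.07  ]
tray ((0.4586561918258667, -0.25366196036338806), (0.17775054275989532, 0.2038925141096115), 1.8270785808563232) [[ 0.45771746 -0.25969457  0.01      ]]
```

View pics/o1.png

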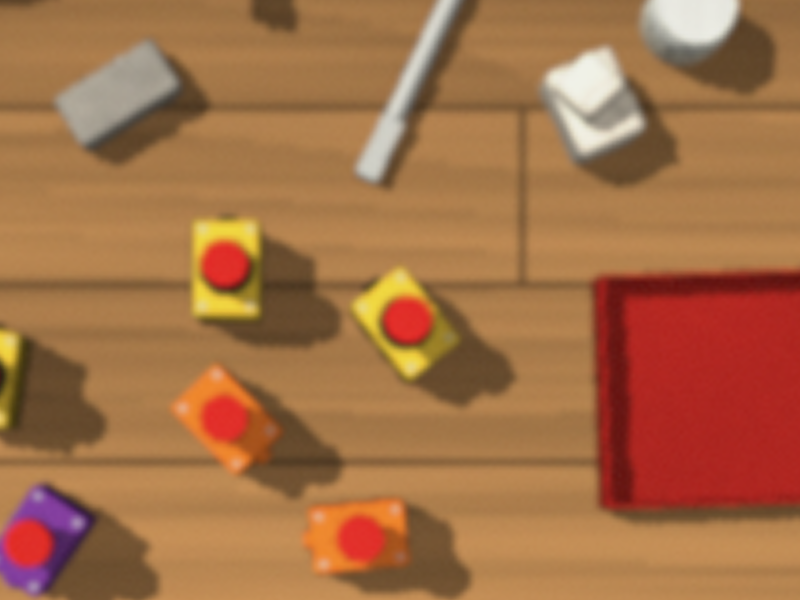

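Red buttons from both views agree: P1 (.549,.129), P2 (.508,-.005), P3 (.468,.313). The tray centre is about (.458,-.254). Moving over P2 with the fingers closing.

Call:
carry_out(targets=[[0, [0.4, 1, 0], [0, 0, 0.3]], [0, [0.4, 1, 0], [0, 0, 0.3]], [0, [0.4, 1, 0], [0, 0, 0.3]], [0, [0.4, 1, 0], [0, 0, 0.3]], [0, [0.4, 1, 0], [0, 0, 0.3]], [0, [0.4, 1, 0], [0, 0, 0.3]], [0, [0.4, 1, 0], [0, 0, 0]], [0, [0.4, 1, 0], [0, 0, 0]]], grip_force=20)

```text
clock: 0.9
ee_pos: [0.3716, -0.3472, 0.1833]
tool_rot: [0.941, 0.338, -0.0, -0.0]
ft_force: [0.5, -0.1, -0.7]
grip_width: 0.0337
```

Call:
carry_out(targets=[[0, [0.4, 1, 0], [0, 0, 0]], [0, [0.4, 1, 0], [0, 0, 0]], [0, [0.4, 1, 0], [0, 0, 0]], [0, [0.4, 1, 0], [0, 0, 0]], [0, [0.4, 1, 0], [0, 0, 0]], [0, [0.4, 1, 0], [0, 0, 0]], [0, [0.4, 1, 0], [0, 0, 0]], [0, [0.4, 1, 0], [0, 0, 0]]])

```text
clock: 1.7
ee_pos: [0.4675, -0.1074, 0.1834]
tool_rot: [0.941, 0.338, -0.0, -0.0]
ft_force: [0.6, 0.4, 0.6]
grip_width: 0.0006
```

Call:
carry_out(targets=[[0, [0.4, 1, 0], [0, 0, 0]], [0, [0.4, 1, 0], [0, 0, 0]], [0, [0.4, 1, 0], [0, 0, 0]], [0, [0.2, 0.5, 0], [0, 0, 0]], [0, [0, 0, 0], [0, 0, 0]], [0, [0, 0, 0], [0, 0, 0]]])

```text
clock: 2.3
ee_pos: [0.5089, -0.0045, 0.1832]
tool_rot: [0.941, 0.338, -0.001, 0.0]
ft_force: [-0.6, -0.2, -0.2]
grip_width: 0.0007
```

Run:
```python
from cell import manip
from h import *
s=manip.get_state(); print(s["ee_pos"],s["tool_rot"],s["ft_force"],s["joint_pos"],s["clock"])
c=manip.read_camera("wrist"); np.savez("w1.npz",**c); cv2.imwrite("pics/w1.png",c["image"])
print(-c["R"].T@c["t"])
for m,st,ce in blobs(c["image"],(0,150,60),(6,255,255),300): print(ce,st,back(c,ce,.073)[0].round(4))
```

```text
[ 0.50893299 -0.00452999  0.18320667] [ 9.41260083e-01  3.37681437e-01 -8.19228305e-04  1.78632892e-04] [-0.61549365 -0.24815258 -0.19800047] [ 0.10409902  0.40436817 -0.19647837  1.8210988   0.09716018  0.92686701
 -1.01734488] 2.3
[0.57321513 0.04873613 0.38533793]
[182.53137652  71.99089069] [166  54  35  37 988] [0.5496 0.1304 0.073 ]
[126.10096154 154.91586538] [110 140  34  31 832] [0.4373 0.13   0.073 ]
[256.52282158 179.50345781] [242 165  30  30 723] [ 0.5094 -0.0028  0.073 ]
[372.67442304 259.0131604 ] [ 302  212  149   80 5243] [ 0.523  -0.1847  0.073 ]
[156.87961477 255.8282504 ] [143 242  29  28 623] [0.3506 0.0313 0.073 ]
[385.99188092 331.73342355] [367 321  51  39 739] [ 0.4546 -0.2843  0.073 ]
[ 66.95698925 344.13978495] [ 47 333  45  25 465] [0.1485 0.0517 0.073 ]
```

View pics/w1.png

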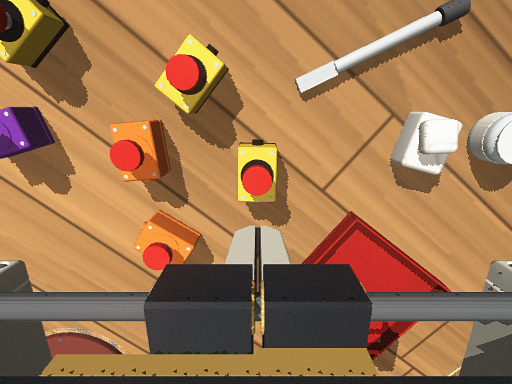

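The wrist view shows P2's button at (256,180), straight ahead of the fingers, and the box edges line up with the jaws. Going down.

Call:
carry_out(targets=[[0, [0, 0, -1], [0, 0, 0]], [0, [0, 0, -1], [0, 0, 0]], [0, [0, 0, -1], [0, 0, 0]], [0, [0, 0, -0.4], [0, 0, 0]], [0, [0, 0, -0.1], [0, 0, 0]], [0, [0, 0, 0], [0, 0, 0]]])

```text
clock: 2.95
ee_pos: [0.51, -0.0044, 0.0791]
tool_rot: [0.941, 0.337, 0.0, 0.0]
ft_force: [0.2, -0.2, -0.2]
grip_width: 0.0005
```

Call:
carry_out(targets=[[0, [0, 0, -0.05], [0, 0, 0]], [0, [0, 0, 0], [0, 0, 0]]])

```text
clock: 3.15
ee_pos: [0.5104, -0.0037, 0.0782]
tool_rot: [0.941, 0.338, 0.001, 0.0]
ft_force: [-0.1, 0.2, -0.1]
grip_width: 0.0005
```

Call:
carry_out(targets=[[0, [0, 0, -0.04], [0, 0, 0]], [0, [0, 0, 0], [0, 0, 0]]])

```text
clock: 3.35
ee_pos: [0.5098, -0.0036, 0.0763]
tool_rot: [0.941, 0.338, 0.0, 0.0]
ft_force: [0.4, -0.4, -0.7]
grip_width: 0.0004
```

Call:
carry_out(targets=[[0, [0, 0, -0.04], [0, 0, 0]], [0, [0, 0, 0], [0, 0, 0]]])

```text
clock: 3.55
ee_pos: [0.5095, -0.0037, 0.0747]
tool_rot: [0.941, 0.338, -0.0, -0.0]
ft_force: [-0.1, 0.3, 0.8]
grip_width: 0.0007
```

Call:
carry_out(targets=[[0, [0, 0, -0.05], [0, 0, 0]], [0, [0, 0, 0], [0, 0, 0]]])

```text
clock: 3.75
ee_pos: [0.5094, -0.0036, 0.073]
tool_rot: [0.941, 0.338, -0.0, -0.0]
ft_force: [-0.1, 0.5, 0.2]
grip_width: 0.0004
```

Call:
carry_out(targets=[[0, [0, 0, -0.03], [0, 0, 0]], [0, [0, 0, 0], [0, 0, 0]]])

```text
clock: 3.95
ee_pos: [0.5095, -0.0037, 0.0722]
tool_rot: [0.941, 0.338, -0.0, -0.0]
ft_force: [-0.2, 1.0, 0.0]
grip_width: -0.0
```

Call:
carry_out(targets=[[0, [0, 0, -0.04], [0, 0, 0]], [0, [0, 0, 0], [0, 0, 0]]])

```text
clock: 4.15
ee_pos: [0.5095, -0.0037, 0.071]
tool_rot: [0.941, 0.338, -0.0, -0.0]
ft_force: [-1.2, -0.5, 0.4]
grip_width: 0.0006
```

Call:
carry_out(targets=[[0, [0, 0, -0.03], [0, 0, 0]], [0, [0, 0, 0], [0, 0, 0]]])

```text
clock: 4.35
ee_pos: [0.5095, -0.0037, 0.0702]
tool_rot: [0.941, 0.338, -0.0, -0.0]
ft_force: [0.1, 0.3, -0.5]
grip_width: 0.0005
```

Call:
carry_out(targets=[[0, [0, 0, -0.04], [0, 0, 0]], [0, [0, 0, 0], [0, 0, 0]]])

```text
clock: 4.55
ee_pos: [0.5094, -0.0037, 0.0689]
tool_rot: [0.941, 0.338, -0.0, -0.0]
ft_force: [0.9, 0.6, -0.5]
grip_width: 0.0004
```

Run:
```python
from cell import manip
from h import *
s=manip.get_state(); print(s["ee_pos"],s["ft_force"],s["ft_torque"],s["effort"])
cs=manip.read_camera("scene"); p=proj(cs,[[.5095,-.0037,.073]])[0].astype(int); print(p)
a=cv2.resize(cs["image"][p[1]-50:p[1]+50,p[0]-65:p[0]+65],None,fx=5,fy=5,interpolation=cv2.INTER_CUBIC)
cv2.imwrite("pics/p1.png",a)
```

```text
[ 0.50942149 -0.00365983  0.06889421] [ 0.90707058  0.56000374 -0.49872393] [ 0.06525785 -0.00866896  0.00628601] [-7.00883305e-03 -3.78258312e+01 -1.20755184e+00 -1.10761079e+01
 -2.27049901e-02 -7.51457456e-02 -1.93421256e-03]
[219 187]
```

View pics/p1.png

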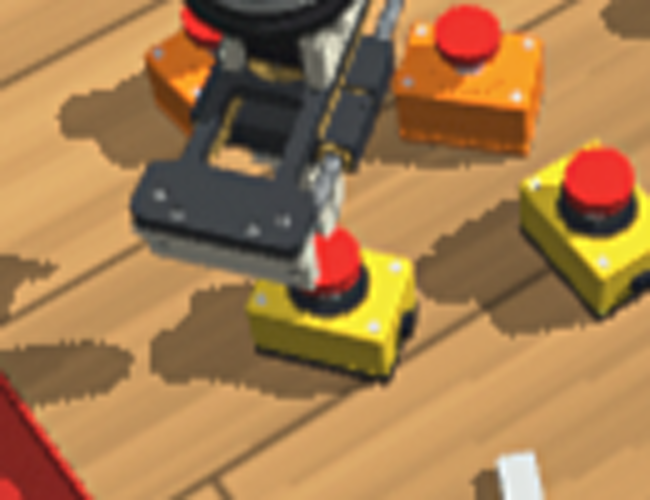

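The near knuckle hides the fingertip in the scene view, and I've felt no contact at z=.069. I'll check with the wrist camera.

Run:
```python
from cell import manip
from h import *
c=dict(np.load("w1.npz")); print(proj(c,[[.50893,-.00453,.1832]]))
c=manip.read_camera("wrist"); s=manip.get_state(); print(s["ee_pos"],s["ft_force"],proj(c,[s["ee_pos"],[.5085,-.0035,.073],[.5085,-.0035,.063]]))
cv2.imwrite("pics/w2.png",cv2.resize(c["image"][100:300,150:360],None,fx=2.8,fy=2.8,interpolation=cv2.INTER_CUBIC))
```

```text
[[257.48422445 216.81140968]]
[ 0.50953214 -0.00363456  0.06899124] [-0.01843804 -0.87612298 -0.1007302 ] [[257.48665019 216.77062125]
 [256.50923834 219.59221761]
 [256.54242376 214.76280356]]
```

View pics/w2.png

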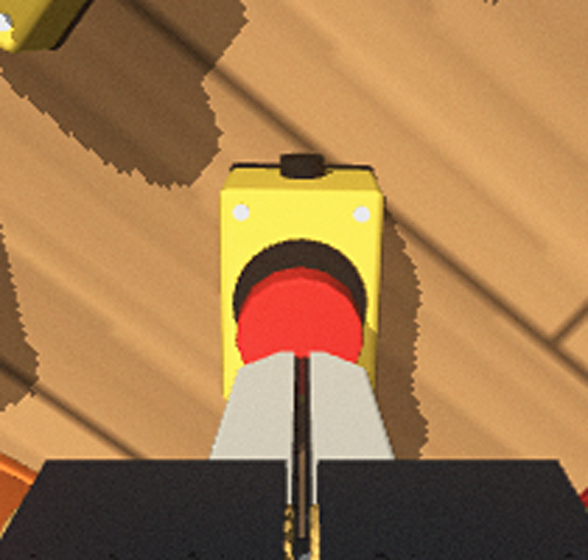

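In the wrist view the button, near crop (300,331), is still out. The visible fingertip, at crop (302,352), sits higher or further back than the reported TCP suggests, so contact is simply still to come. I'll keep creeping down.

Call:
carry_out(targets=[[0, [0, 0, -0.05], [0, 0, 0]], [0, [0, 0, 0], [0, 0, 0]]])

```text
clock: 4.85
ee_pos: [0.5094, -0.0037, 0.0674]
tool_rot: [0.941, 0.338, -0.0, -0.0]
ft_force: [0.4, -0.3, -0.7]
grip_width: 0.0004
```

Call:
carry_out(targets=[[0, [0, 0, -0.03], [0, 0, 0]], [0, [0, 0, 0], [0, 0, 0]]])

```text
clock: 5.05
ee_pos: [0.5095, -0.0037, 0.0665]
tool_rot: [0.941, 0.338, -0.0, -0.0]
ft_force: [0.2, -0.4, -0.2]
grip_width: 0.0005
```

Call:
carry_out(targets=[[0, [0, 0, -0.05], [0, 0, 0]], [0, [0, 0, 0], [0, 0, 0]]])

```text
clock: 5.25
ee_pos: [0.5094, -0.0037, 0.065]
tool_rot: [0.941, 0.338, -0.0, -0.0]
ft_force: [0.4, 0.1, -0.1]
grip_width: 0.0006
```

Call:
carry_out(targets=[[0, [0, 0, -0.04], [0, 0, 0]], [0, [0, 0, 0], [0, 0, 0]]])

```text
clock: 5.45
ee_pos: [0.5095, -0.0037, 0.0638]
tool_rot: [0.941, 0.338, -0.0, -0.0]
ft_force: [0.3, -0.0, 1.2]
grip_width: 0.0007
```

Run:
```python
from cell import manip
from h import *
c=manip.read_camera("wrist"); s=manip.get_state(); print(s["ee_pos"],s["ft_force"],proj(c,[s["ee_pos"]]))
for m,st,ce in blobs(c["image"],(0,150,60),(6,255,255),300): print(ce,st)
cv2.imwrite("pics/w3.png",cv2.resize(c["image"][100:300,150:360],None,fx=2.8,fy=2.8,interpolation=cv2.INTER_CUBIC))
```

```text
[ 0.50951199 -0.00367091  0.06385287] [-0.75918983  0.31536665 -0.17191094] [[257.53786316 216.78805821]]
[134.80431755  51.40633705] [ 105   20   62   64 2872]
[ 53.79561043 183.25468679] [  26  159   57   50 2187]
[256.58565401 214.35864979] [ 234  197   46   47 1185]
[392.53212617 277.48598131] [ 359  253   79   39 1712]
[109.90669371 332.14097363] [ 88 321  46  27 986]
[418.3129771  346.83187023] [ 367  321  107   56 5240]
```

View pics/w3.png

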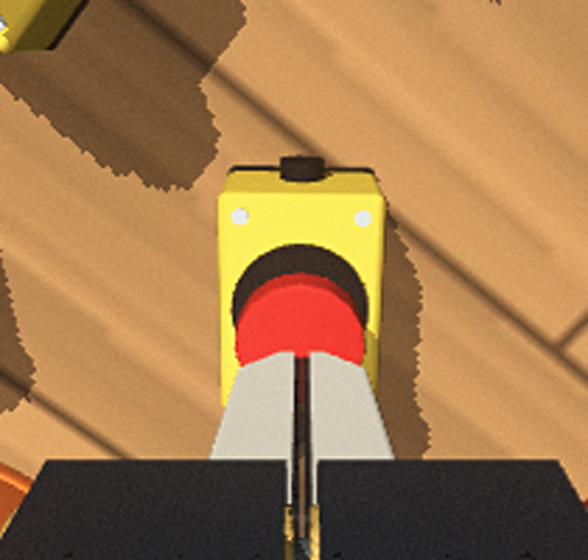

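Run:
```python
from cell import manip
from h import *
from scipy.spatial.transform import Rotation as Ro
c=manip.read_camera("wrist"); s=manip.get_state(); p=s["ee_pos"]; R=Ro.from_quat(s["tool_rot"]).as_matrix(); print(R.round(3))
C=-c["R"].T@c["t"]; print("cam in tool",R.T@(C-p), "axis in tool",R.T@c["R"][2])
for z in (0,.005,.01,.015,.02,.03):
    X=back(c,[[257.5,225.7]],p[2]+z)[0]; print(z,(R.T@(X-p)).round(4))
# box z check: housing screws, button via wrist vs. triangulation scene+top
ct,cs=dict(np.load("top1.npz")),dict(np.load("scene1.npz"))
for a,b in (([244.4,196.1],[273.5,172.7]),([292.3,209.8],[218.5,188.5]),([178.5,225.8],[309.6,119.9])):
    P=[K(k)@np.c_[k["R"],k["t"]] for k in (ct,cs)]
    X=cv2.triangulatePoints(P[0],P[1],np.float64(a),np.float64(b)); print((X[:3]/X[3]).ravel().round(4))
```

```text
[[ 0.772  0.636 -0.   ]
 [ 0.636 -0.772  0.   ]
 [ 0.    -0.    -1.   ]]
cam in tool [ 0.08310954 -0.00031161 -0.20219087] axis in tool [-2.97885125e-01  6.99601509e-04  9.54601468e-01]
0 [-0.0077 -0.     -0.    ]
0.005 [-0.0054 -0.     -0.005 ]
0.01 [-0.0032 -0.     -0.01  ]
0.015 [-0.0009 -0.     -0.015 ]
0.02 [ 0.0013 -0.     -0.02  ]
0.03 [ 0.0058 -0.0001 -0.03  ]
[0.548  0.1303 0.0654]
[ 0.5065 -0.004   0.0641]
[0.4677 0.3133 0.0686]
```

The button hasn't moved relative to the housing, so the tip still hasn't touched it. Continuing to creep.

Call:
carry_out(targets=[[0, [0, 0, -0.05], [0, 0, 0]], [0, [0, 0, 0], [0, 0, 0]]])

```text
clock: 5.75
ee_pos: [0.5094, -0.0037, 0.0623]
tool_rot: [0.941, 0.338, -0.0, -0.0]
ft_force: [-0.1, 0.2, -0.2]
grip_width: 0.0009
```

Call:
carry_out(targets=[[0, [0, 0, -0.04], [0, 0, 0]], [0, [0, 0, 0], [0, 0, 0]]])

```text
clock: 5.95
ee_pos: [0.5095, -0.0037, 0.0611]
tool_rot: [0.941, 0.338, -0.0, -0.0]
ft_force: [0.2, 0.7, -0.4]
grip_width: 0.0002
```

Run:
```python
from cell import manip
from h import *
s=manip.get_state(); print(s["ee_pos"],s["ft_force"],s["ft_torque"],s["effort"].round(2),s["joint_pos"].round(4))
c=manip.read_camera("wrist"); c2=manip.read_camera("top");print(K(c)[0,0], -c["R"].T@c["t"])
for m,st,ce in blobs(c["image"],(0,150,60),(6,255,255),300): print(ce,st)
a=cv2.resize(c["image"][130:290,170:345],None,fx=2.28,fy=2.28,interpolation=cv2.INTER_CUBIC)
b=cv2.resize(c2["image"][170:250,250:338],None,fx=4.55,fy=4.55,interpolation=cv2.INTER_CUBIC)
h=min(len(a),len(b)); cv2.imwrite("pics/w4.png",np.hstack([a[:h],b[:h]]))
```

```text
[ 0.50945268 -0.0036569   0.06109284] [ 0.16108404  0.67731177 -0.4270221 ] [-0.03701687  0.0413152  -0.07255279] [-1.000e-02 -3.806e+01 -1.200e+00 -1.078e+01 -2.000e-02 -7.000e-02
 -0.000e+00] [ 0.0746  0.572  -0.1635  1.9601  0.1518  0.6214 -1.0686]
276.00835311553465 [0.57349473 0.04941638 0.26331485]
[132.96988156  50.52927242] [ 103   19   62   64 2955]
[ 51.12771619 184.20842572] [  22  160   59   50 2255]
[256.41486603 215.02765774] [ 234  198   46   48 1157]
[393.11815385 278.02153846] [ 360  254   77   38 1625]
[108.50677507 333.41011743] [  86  321   47   30 1107]
[418.3385556  346.78907146] [ 367  321  107   56 5234]
```

View pics/w4.png

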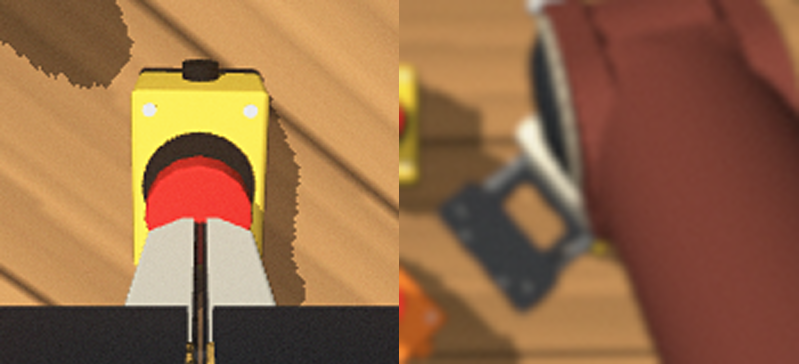

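Apparent sizes in the wrist view put the button top and the housing both about 10 mm lower than the reported z would. The button sits on the housing exactly as before, so it is still out and there is no contact yet. Continuing.

Call:
carry_out(targets=[[0, [0, 0, -0.04], [0, 0, 0]], [0, [0, 0, 0], [0, 0, 0]]])

```text
clock: 6.25
ee_pos: [0.5095, -0.0037, 0.0599]
tool_rot: [0.941, 0.338, -0.0, -0.0]
ft_force: [0.1, -0.3, -1.0]
grip_width: 0.0007
```

Call:
carry_out(targets=[[0, [0, 0, -0.03], [0, 0, 0]], [0, [0, 0, 0], [0, 0, 0]]])

```text
clock: 6.45
ee_pos: [0.5095, -0.0037, 0.059]
tool_rot: [0.941, 0.338, -0.0, -0.0]
ft_force: [-0.0, 0.7, 0.3]
grip_width: 0.0004
```

Call:
carry_out(targets=[[0, [0, 0, -0.04], [0, 0, 0]], [0, [0, 0, 0], [0, 0, 0]]])

```text
clock: 6.65
ee_pos: [0.5095, -0.0036, 0.0578]
tool_rot: [0.941, 0.338, -0.0, -0.0]
ft_force: [0.5, -0.1, 0.0]
grip_width: 0.0005
```

Call:
carry_out(targets=[[0, [0, 0, -0.03], [0, 0, 0]], [0, [0, 0, 0], [0, 0, 0]]])

```text
clock: 6.85
ee_pos: [0.5095, -0.0037, 0.0569]
tool_rot: [0.941, 0.338, -0.0, -0.0]
ft_force: [-0.2, -0.3, -0.1]
grip_width: 0.0005
```

Run:
```python
from cell import manip
from h import *
a=dict(np.load("w1.npz")); c=manip.read_camera("wrist"); np.savez("w5.npz",**c)
s=manip.get_state(); print(s["ee_pos"],s["ft_force"])
f=lambda c:[ (ce,st) for m,st,ce in blobs(c["image"],(0,150,60),(6,255,255),300)]
B=f(c)
for ce,st in B: print(ce.round(1),st)
def tri(u,v):
    P=[K(k)@np.c_[k["R"],k["t"]] for k in (a,c)]
    X=cv2.triangulatePoints(P[0],P[1],np.float64(u),np.float64(v)); return (X[:3]/X[3]).ravel().round(4)
print(tri([182.5,72],B[0][0]),tri([126.1,154.9],B[1][0]))
# button circle of P2: top edge & width via rows
for k in (a,c):
    m=cv2.inRange(cv2.cvtColor(k["image"],cv2.COLOR_BGR2HSV),(0,150,60),(6,255,255))
    n,l,st,ce=cv2.connectedComponentsWithStats(m); i=np.argmin(np.hypot(ce[1:,0]-256.5,ce[1:,1]-(180 if k is a else 214)))+1
    pts=np.argwhere(l==i)[:,::-1]; top=pts[pts[:,1]<st[i,1]+st[i,3]*.42]
    h=np.array([[top[top[:,1]==r,0].min(),r] for r in set(top[:,1])]+[[top[top[:,1]==r,0].max(),r] for r in set(top[:,1])],float)
    A=np.c_[2*h,np.ones(len(h))]; x=np.linalg.lstsq(A,(h**2).sum(1),rcond=None)[0]; print("circle",x[:2],np.sqrt(x[2]+x[0]**2+x[1]**2),st[i])
```

```text
[ 0.50951854 -0.0036433   0.05698012] [ 0.55693252 -0.2230624   0.19936808]
[130.1  49.3] [  99   17   64   66 3113]
[ 47.  185.7] [  18  161   59   51 2339]
[256.4 216. ] [ 233  200   48   47 1098]
[394.  278.9] [ 362  256   75   36 1489]
[106.2 335.6] [  83  321   47   33 1285]
[418.3 346.8] [ 367  321  107   55 5242]
[0.5496 0.1309 0.0713] [0.4353 0.1312 0.0684]
circle [256.43173315 179.01648352] 14.543320313595094 [242 165  30  30 723]
circle [256.42028225 222.62911087] 22.990518995008884 [ 233  200   48   47 1098]
```

Call:
carry_out(targets=[[0, [0, 0, -0.04], [0, 0, 0]], [0, [0, 0, 0], [0, 0, 0]]])

```text
clock: 7.1
ee_pos: [0.5095, -0.0037, 0.0557]
tool_rot: [0.941, 0.338, -0.0, -0.0]
ft_force: [0.6, -0.2, 0.7]
grip_width: 0.0004
```

Call:
carry_out(targets=[[0, [0, 0, -0.03], [0, 0, 0]], [0, [0, 0, 0], [0, 0, 0]]])

```text
clock: 7.3
ee_pos: [0.5095, -0.0037, 0.0548]
tool_rot: [0.941, 0.338, -0.0, -0.0]
ft_force: [-0.3, -0.3, -0.4]
grip_width: 0.0002
```

Call:
carry_out(targets=[[0, [0, 0, -0.03], [0, 0, 0]], [0, [0, 0, 0], [0, 0, 0]]])

```text
clock: 7.5
ee_pos: [0.5095, -0.0036, 0.0539]
tool_rot: [0.941, 0.338, -0.0, -0.0]
ft_force: [-0.7, -0.1, 0.5]
grip_width: 0.0006
```

Call:
carry_out(targets=[[0, [0, 0, -0.04], [0, 0, 0]], [0, [0, 0, 0], [0, 0, 0]]])

```text
clock: 7.7
ee_pos: [0.5095, -0.0036, 0.0527]
tool_rot: [0.941, 0.338, -0.0, -0.0]
ft_force: [-0.5, 0.3, 0.6]
grip_width: 0.0007
```

Call:
carry_out(targets=[[0, [0, 0, -0.03], [0, 0, 0]], [0, [0, 0, 0], [0, 0, 0]]])

```text
clock: 7.9
ee_pos: [0.5095, -0.0036, 0.0518]
tool_rot: [0.941, 0.338, -0.0, -0.0]
ft_force: [-0.0, -0.1, -0.5]
grip_width: 0.0006
```

Call:
carry_out(targets=[[0, [0, 0, -0.03], [0, 0, 0]], [0, [0, 0, 0], [0, 0, 0]]])

```text
clock: 8.1
ee_pos: [0.5095, -0.0037, 0.0509]
tool_rot: [0.941, 0.338, -0.0, -0.0]
ft_force: [0.2, -0.4, 0.2]
grip_width: 0.0002
```

Run:
```python
from cell import manip
from h import *
c=manip.read_camera("wrist"); s=manip.get_state(); print(s["ee_pos"],s["ft_force"],s["effort"].round(2))
c2=manip.read_camera("scene")
a=cv2.resize(c["image"][110:280,160:355],None,fx=2,fy=2,interpolation=cv2.INTER_CUBIC)
b=cv2.resize(c2["image"][150:235,165:265],None,fx=4,fy=4,interpolation=cv2.INTER_CUBIC)
cv2.imwrite("pics/w6.png",np.hstack([a,b]))
```

```text
[ 0.50953084 -0.00366163  0.05097033] [0.217756   0.59659557 0.65863255] [-0.000e+00 -3.836e+01 -1.170e+00 -1.037e+01 -2.000e-02 -6.000e-02
 -0.000e+00]
```

View pics/w6.png

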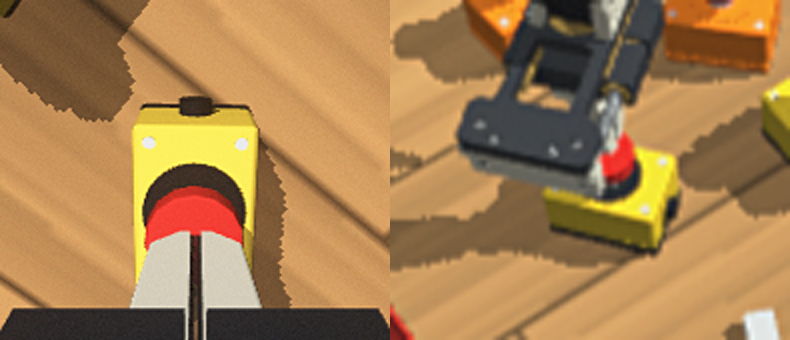

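In the wrist view the button's top face and side wall are both visible, at crop (195,210), and the button is out. The fingertips at (197,232) are still above it. With the jaws shut, the real tips are clearly more than 20 mm short of the nominal TCP. Continuing down with the force guard.

Call:
carry_out(targets=[[0, [0, 0, -0.04], [0, 0, 0]], [0, [0, 0, 0], [0, 0, 0]]])

```text
clock: 8.4
ee_pos: [0.5094, -0.0037, 0.0497]
tool_rot: [0.941, 0.338, -0.0, -0.0]
ft_force: [0.7, 0.1, -0.9]
grip_width: 0.0007
```

Call:
carry_out(targets=[[0, [0, 0, -0.03], [0, 0, 0]], [0, [0, 0, 0], [0, 0, 0]]])

```text
clock: 8.6
ee_pos: [0.5095, -0.0036, 0.0488]
tool_rot: [0.941, 0.338, -0.0, -0.0]
ft_force: [-0.6, 0.0, 0.4]
grip_width: 0.0007
```

Call:
carry_out(targets=[[0, [0, 0, -0.03], [0, 0, 0]], [0, [0, 0, 0], [0, 0, 0]]])

```text
clock: 8.8
ee_pos: [0.5095, -0.0037, 0.0479]
tool_rot: [0.941, 0.338, -0.0, -0.0]
ft_force: [0.2, -0.8, 0.3]
grip_width: 0.0007
```

Call:
carry_out(targets=[[0, [0, 0, -0.04], [0, 0, 0]], [0, [0, 0, 0], [0, 0, 0]]])

```text
clock: 9.0
ee_pos: [0.5095, -0.0037, 0.0467]
tool_rot: [0.941, 0.338, -0.0, -0.0]
ft_force: [-0.1, 0.8, -0.8]
grip_width: 0.0007
```

Call:
carry_out(targets=[[0, [0, 0, -0.03], [0, 0, 0]], [0, [0, 0, 0], [0, 0, 0]]])

```text
clock: 9.2
ee_pos: [0.5095, -0.0036, 0.0458]
tool_rot: [0.941, 0.338, -0.0, -0.0]
ft_force: [0.0, 0.7, -0.1]
grip_width: 0.0009
```

Call:
carry_out(targets=[[0, [0, 0, -0.03], [0, 0, 0]], [0, [0, 0, 0], [0, 0, 0]]])

```text
clock: 9.4
ee_pos: [0.5095, -0.0037, 0.0449]
tool_rot: [0.941, 0.338, -0.0, -0.0]
ft_force: [-0.1, 0.2, 0.7]
grip_width: 0.0005
```

Call:
carry_out(targets=[[0, [0, 0, -0.04], [0, 0, 0]], [0, [0, 0, 0], [0, 0, 0]]])

```text
clock: 9.6
ee_pos: [0.5094, -0.0037, 0.0437]
tool_rot: [0.941, 0.338, -0.0, -0.0]
ft_force: [0.6, 0.1, 0.7]
grip_width: 0.0008
```

Call:
carry_out(targets=[[0, [0, 0, -0.03], [0, 0, 0]], [0, [0, 0, 0], [0, 0, 0]]])

```text
clock: 9.8
ee_pos: [0.5095, -0.0037, 0.0428]
tool_rot: [0.941, 0.338, -0.0, -0.0]
ft_force: [-0.4, -0.7, 0.1]
grip_width: 0.0008
```

Call:
carry_out(targets=[[0, [0, 0, -0.03], [0, 0, 0]], [0, [0, 0, 0], [0, 0, 0]]])

```text
clock: 10.0
ee_pos: [0.5095, -0.0037, 0.042]
tool_rot: [0.941, 0.338, -0.0, -0.0]
ft_force: [0.2, 0.2, -0.1]
grip_width: 0.0003
```

Run:
```python
from cell import manip
from h import *
c=manip.read_camera("wrist"); s=manip.get_state(); print(s["ee_pos"],s["ft_force"],s["effort"].round(2))
np.savez("w7.npz",**c)
cv2.imwrite("pics/w7.png",cv2.resize(c["image"][150:260,190:325],None,fx=5,fy=5,interpolation=cv2.INTER_CUBIC))
```

```text
[ 0.50954131 -0.00367467  0.04198607] [ 0.71196461 -0.11287729  0.23118267] [-0.000e+00 -3.865e+01 -1.150e+00 -1.003e+01 -2.000e-02 -6.000e-02
 -0.000e+00]
```

View pics/w7.png

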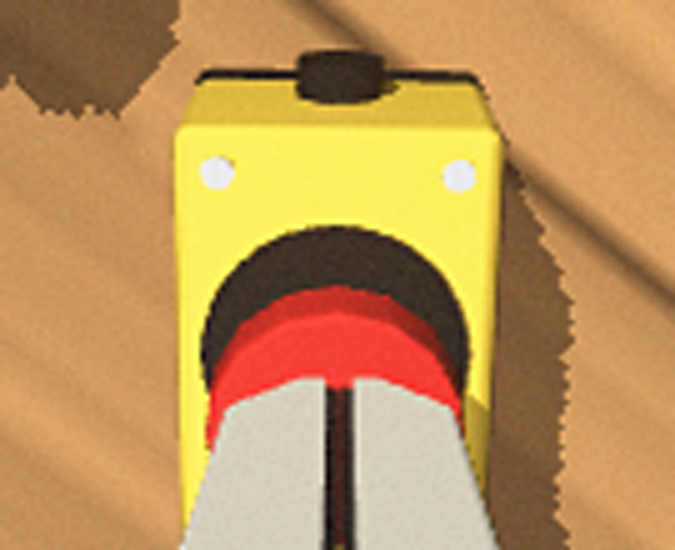

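The wrist view still shows the button out, top-face edge at crop (340,312), with the tips at (340,380) just above it. Contact should be close.

Call:
carry_out(targets=[[0, [0, 0, -0.04], [0, 0, 0]], [0, [0, 0, 0], [0, 0, 0]]])

```text
clock: 10.25
ee_pos: [0.5095, -0.0037, 0.0407]
tool_rot: [0.941, 0.338, -0.0, -0.0]
ft_force: [-0.6, 0.1, 0.5]
grip_width: 0.0003
```

Call:
carry_out(targets=[[0, [0, 0, -0.03], [0, 0, 0]], [0, [0, 0, 0], [0, 0, 0]]])

```text
clock: 10.45
ee_pos: [0.5095, -0.0037, 0.0399]
tool_rot: [0.941, 0.338, -0.0, -0.0]
ft_force: [-0.5, -0.1, -0.3]
grip_width: 0.0006
```

Call:
carry_out(targets=[[0, [0, 0, -0.03], [0, 0, 0]], [0, [0, 0, 0], [0, 0, 0]]])

```text
clock: 10.65
ee_pos: [0.5095, -0.0037, 0.0389]
tool_rot: [0.941, 0.338, -0.0, -0.0]
ft_force: [0.1, 0.1, 0.8]
grip_width: 0.0004
```

Call:
carry_out(targets=[[0, [0, 0, -0.04], [0, 0, 0]], [0, [0, 0, 0], [0, 0, 0]]])

```text
clock: 10.85
ee_pos: [0.5097, -0.0036, 0.0379]
tool_rot: [0.941, 0.338, 0.0, -0.0]
ft_force: [0.2, -0.3, 2.1]
grip_width: 0.0006
```

Call:
carry_out(targets=[[0, [0, 0, -0.03], [0, 0, 0]], [0, [0, 0, 0], [0, 0, 0]]])

```text
clock: 11.05
ee_pos: [0.5097, -0.0036, 0.0372]
tool_rot: [0.941, 0.338, 0.0, 0.0]
ft_force: [-0.8, -0.4, 4.0]
grip_width: 0.0002
```

Call:
carry_out(targets=[[0, [0, 0, -0.03], [0, 0, 0]], [0, [0, 0, 0], [0, 0, 0]]])

```text
clock: 11.25
ee_pos: [0.5097, -0.0037, 0.0364]
tool_rot: [0.941, 0.338, 0.0, 0.0]
ft_force: [-0.1, -0.3, 6.5]
grip_width: 0.0003
```

Contact came at z≈.0385, so the shut tips are about 34 mm short of the nominal TCP. The force is rising at about 3 N/mm and is past 4.5 N. One more small step to be sure.

Call:
carry_out(targets=[[0, [0, 0, -0.03], [0, 0, 0]], [0, [0, 0, 0], [0, 0, 0]]])

```text
clock: 11.45
ee_pos: [0.5097, -0.0036, 0.0357]
tool_rot: [0.941, 0.338, 0.0, 0.0]
ft_force: [-0.6, 0.1, 7.5]
grip_width: 0.0007
```

That's a clear sound: 7.5 N at 2.8 mm, following the cap spring only. On to P1.

Call:
carry_out(targets=[[0, [0, 0, 0.5], [0, 0, 0]], [0, [0, 0, 0.5], [0, 0, 0]], [0, [0.26, 0.9, 0], [0, 0, 0]], [0, [0.26, 0.9, 0], [0, 0, 0]], [0, [0.26, 0.9, 0], [0, 0, 0]], [0, [0.26, 0.9, 0], [0, 0, 0]], [0, [0.26, 0.9, 0], [0, 0, 0]], [0, [0, 0, 0], [0, 0, 0]]])

```text
clock: 12.25
ee_pos: [0.5489, 0.1374, 0.0648]
tool_rot: [0.94, 0.341, 0.001, -0.002]
ft_force: [-0.9, -0.2, 0.5]
grip_width: 0.0005
```

Call:
carry_out(targets=[[0, [0, 0, -0.5], [0, 0, 0]], [0, [0, 0, -0.25], [0, 0, 0]], [0, [0, 0, 0], [0, 0, 0]], [0, [0, 0, 0], [0, 0, 0]]])

```text
clock: 12.65
ee_pos: [0.5484, 0.1305, 0.0425]
tool_rot: [0.941, 0.337, -0.0, 0.0]
ft_force: [0.4, 0.9, 0.4]
grip_width: 0.0005
```

Call:
carry_out(targets=[[0, [0, 0, -0.05], [0, 0, 0]], [0, [0, 0, -0.05], [0, 0, 0]], [0, [0, 0, 0], [0, 0, 0]]])

```text
clock: 12.95
ee_pos: [0.5486, 0.1312, 0.0397]
tool_rot: [0.941, 0.338, 0.0, -0.0]
ft_force: [0.4, 0.0, 0.2]
grip_width: 0.0003
```

Call:
carry_out(targets=[[0, [0, 0, -0.04], [0, 0, 0]], [0, [0, 0, 0], [0, 0, 0]]])

```text
clock: 13.15
ee_pos: [0.5487, 0.1314, 0.0385]
tool_rot: [0.941, 0.338, 0.0, -0.0]
ft_force: [0.6, -0.8, 0.6]
grip_width: 0.0005
```

Call:
carry_out(targets=[[0, [0, 0, -0.03], [0, 0, 0]], [0, [0, 0, 0], [0, 0, 0]]])

```text
clock: 13.35
ee_pos: [0.5487, 0.1313, 0.0377]
tool_rot: [0.941, 0.338, 0.0, 0.0]
ft_force: [0.4, 0.3, 1.9]
grip_width: 0.0005
```

Call:
carry_out(targets=[[0, [0, 0, -0.03], [0, 0, 0]], [0, [0, 0, 0], [0, 0, 0]]])

```text
clock: 13.55
ee_pos: [0.5487, 0.1314, 0.0368]
tool_rot: [0.941, 0.338, 0.0, -0.0]
ft_force: [-0.0, -0.7, 2.7]
grip_width: 0.0003
```

Call:
carry_out(targets=[[0, [0, 0, -0.03], [0, 0, 0]], [0, [0, 0, 0], [0, 0, 0]]])

```text
clock: 13.75
ee_pos: [0.5487, 0.1314, 0.0358]
tool_rot: [0.941, 0.338, 0.0, -0.0]
ft_force: [-0.1, -0.5, 2.1]
grip_width: 0.0006
```

Call:
carry_out(targets=[[0, [0, 0, -0.03], [0, 0, 0]], [0, [0, 0, 0], [0, 0, 0]]])

```text
clock: 13.95
ee_pos: [0.5487, 0.1314, 0.0347]
tool_rot: [0.941, 0.338, 0.0, -0.0]
ft_force: [0.2, -0.5, 1.2]
grip_width: 0.0004
```

The force peaked at about 3 N and is falling, so P1 is the tired one. Pressing on through the snap.

Call:
carry_out(targets=[[0, [0, 0, -0.05], [0, 0, 0]], [0, [0, 0, 0], [0, 0, 0]]])

```text
clock: 14.15
ee_pos: [0.5482, 0.1312, 0.0328]
tool_rot: [0.941, 0.338, -0.001, -0.0]
ft_force: [-0.3, -0.3, -0.4]
grip_width: 0.0006
```

Call:
carry_out(targets=[[0, [0, 0, -0.05], [0, 0, 0]], [0, [0, 0, 0], [0, 0, 0]]])

```text
clock: 14.35
ee_pos: [0.5482, 0.1313, 0.0314]
tool_rot: [0.941, 0.338, -0.0, -0.0]
ft_force: [0.1, -0.1, 0.2]
grip_width: 0.0005
```

Call:
carry_out(targets=[[0, [0, 0, -0.05], [0, 0, 0]], [0, [0, 0, 0], [0, 0, 0]]])

```text
clock: 14.55
ee_pos: [0.5484, 0.1313, 0.0301]
tool_rot: [0.941, 0.338, -0.0, -0.0]
ft_force: [-0.3, 0.2, -0.1]
grip_width: 0.0005
```

Call:
carry_out(targets=[[0, [0, 0, -0.04], [0, 0, 0]], [0, [0, 0, 0], [0, 0, 0]]])

```text
clock: 14.75
ee_pos: [0.5485, 0.1313, 0.029]
tool_rot: [0.941, 0.338, -0.0, -0.0]
ft_force: [-0.3, 0.5, 0.6]
grip_width: 0.0001
```

Call:
carry_out(targets=[[0, [0, 0, -0.03], [0, 0, 0]], [0, [0, 0, 0], [0, 0, 0]]])

```text
clock: 14.95
ee_pos: [0.5487, 0.1314, 0.0283]
tool_rot: [0.941, 0.338, 0.0, -0.0]
ft_force: [0.6, 0.2, 0.6]
grip_width: 0.0004
```

Locked in: the force dropped to zero and I followed it down more than 4 mm without contact. Now rise, open, and turn the jaws across this box (yaw ≈ 0), then look.

Call:
carry_out(targets=[[0, [0, 0, 0.8], [0, 0, 0]], [0, [0, 0, 0.8], [0, 0, 0]], [75, [0, 0, 0.4], [0, 0, -1]], [75, [0, 0, 0], [0, 0, -1]], [75, [0, 0, 0], [0, 0, -1]], [75, [0, 0, 0], [0, 0, -1]], [75, [0, 0, 0], [0, 0, -0.95]], [75, [0, 0, 0], [0, 0, 0]]])

```text
clock: 15.75
ee_pos: [0.5484, 0.1315, 0.0882]
tool_rot: [1.0, -0.001, 0.0, 0.0]
ft_force: [-0.1, -0.4, -0.2]
grip_width: 0.0437
```

Run:
```python
from cell import manip
from h import *
c=manip.read_camera("wrist"); s=manip.get_state(); print(s["ee_pos"],s["tool_rot"],s["grip_width"],s["ft_force"],s["joint_pos"].round(2))
np.savez("w8.npz",**c); cv2.imwrite("pics/w8.png",c["image"])
print(proj(c,[s["ee_pos"]]))
```

```text
[0.54842245 0.13149447 0.08821222] [ 9.99999867e-01  4.96460680e-04 -2.69198012e-05  1.40358301e-04] 0.04806513949600375 [-0.22985402  0.73126046  0.28712123] [-0.3   0.59  0.05  1.79 -0.04  0.76 -1.81]
[[257.28949092 216.7020124 ]]
```

View pics/w8.png

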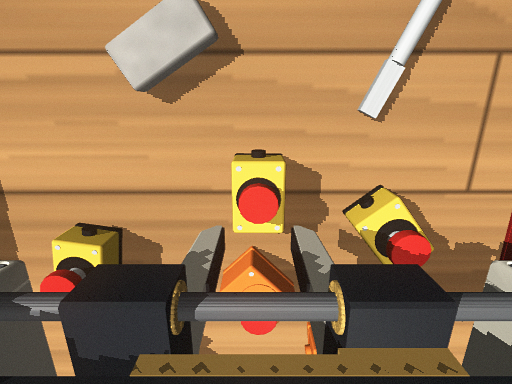

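The wrist view shows the box centred at (258,195), square to the jaws, with its button lower than its neighbours'. I'll use a high grip with the tips at about z .022 (TCP ≈ -.0125), which leaves body clearance over the button.

Call:
carry_out(targets=[[78, [0, 0, 0], [0, 0, 0]], [78, [0, 0, -0.4], [0, 0, 0]], [78, [0, 0, -0.5], [0, 0, 0]], [78, [0, 0, -0.6], [0, 0, 0]], [78, [0, 0, -0.6], [0, 0, 0]], [78, [0, 0, -0.5], [0, 0, 0]], [78, [0, 0, -0.2], [0, 0, 0]], [78, [0, 0, 0], [0, 0, 0]]])

```text
clock: 16.6
ee_pos: [0.5476, 0.131, 0.0029]
tool_rot: [1.0, -0.001, -0.001, 0.0]
ft_force: [-0.4, 0.8, 0.0]
grip_width: 0.0777
```

Call:
carry_out(targets=[[78, [0, 0, -0.2], [0, 0, 0]], [78, [0, 0, -0.2], [0, 0, 0]], [78, [0, 0, -0.1], [0, 0, 0]], [78, [0, 0, 0], [0, 0, 0]]])

```text
clock: 17.0
ee_pos: [0.5483, 0.1313, -0.0111]
tool_rot: [1.0, -0.001, -0.0, 0.0]
ft_force: [-0.1, 0.0, -0.7]
grip_width: 0.0784
```

Call:
carry_out(targets=[[40, [0, 0, 0], [0, 0, 0]], [40, [0, 0, 0], [0, 0, 0]], [40, [0, 0, 0], [0, 0, 0]], [40, [0, 0, 0], [0, 0, 0]], [40, [0, 0, 0], [0, 0, 0]], [40, [0, 0, 0], [0, 0, 0]]], grip_force=25)

```text
clock: 17.6
ee_pos: [0.5487, 0.1312, -0.0106]
tool_rot: [1.0, -0.001, 0.0, 0.0]
ft_force: [0.2, -0.2, 2.3]
grip_width: 0.0502
```

Gripped at 50.2 mm. Lifting high enough to pass over P2.

Call:
carry_out(targets=[[40, [0, 0, 0.3], [0, 0, 0]], [40, [0, 0, 0.5], [0, 0, 0]], [40, [0, 0, 0.7], [0, 0, 0]], [40, [0, 0, 0.8], [0, 0, 0]], [40, [0, 0, 0.8], [0, 0, 0]], [40, [0, 0, 0.6], [0, 0, 0]], [40, [0, 0, 0.3], [0, 0, 0]], [40, [0, 0, 0], [0, 0, 0]]])

```text
clock: 18.4
ee_pos: [0.5489, 0.1315, 0.1101]
tool_rot: [1.0, -0.001, 0.001, -0.0]
ft_force: [0.6, -0.6, -5.0]
grip_width: 0.0498
```

Call:
carry_out(targets=[[40, [-0.1, -0.4, 0], [0, 0, 0]], [40, [-0.2, -0.8, 0], [0, 0, 0]], [40, [-0.2, -0.9, 0], [0, 0, 0]], [40, [-0.2, -0.9, 0], [0, 0, 0]], [40, [-0.2, -0.9, 0], [0, 0, 0]], [40, [-0.2, -0.9, 0], [0, 0, 0]], [40, [-0.2, -0.9, 0], [0, 0, 0]], [40, [-0.2, -0.9, 0], [0, 0, 0]]])

```text
clock: 19.2
ee_pos: [0.5013, -0.0687, 0.1079]
tool_rot: [1.0, -0.001, -0.002, 0.0]
ft_force: [0.1, -0.5, -4.8]
grip_width: 0.0497
```

Call:
carry_out(targets=[[40, [-0.2, -0.9, 0], [0, 0, 0]], [40, [-0.2, -0.9, 0], [0, 0, 0]], [40, [-0.2, -0.9, 0], [0, 0, 0]], [40, [-0.2, -0.9, 0], [0, 0, 0]], [40, [-0.2, -0.9, 0], [0, 0, 0]], [40, [-0.2, -0.8, 0], [0, 0, 0]], [40, [-0.2, -0.5, 0], [0, 0, 0]], [40, [-0.1, -0.4, 0], [0, 0, 0]]])

```text
clock: 20.0
ee_pos: [0.4556, -0.2544, 0.1079]
tool_rot: [1.0, -0.002, -0.002, -0.0]
ft_force: [0.7, 0.1, -4.3]
grip_width: 0.0497
```

Call:
carry_out(targets=[[40, [-0.1, 0, 0], [0, 0, 0]], [40, [0, 0, 0], [0, 0, 0]]])

```text
clock: 20.2
ee_pos: [0.4545, -0.2518, 0.1086]
tool_rot: [1.0, -0.001, -0.001, -0.001]
ft_force: [0.2, -0.1, -3.8]
grip_width: 0.0501
```

Run:
```python
from cell import manip
from h import *
s=manip.get_state(); print(s["ee_pos"],s["tool_rot"],s["grip_width"],s["ft_force"])
a=manip.read_camera("wrist")["image"]; b=manip.read_camera("scene")["image"][90:340,40:340]
cv2.imwrite("pics/v9.png",np.hstack([cv2.resize(a,(400,300)),cv2.resize(b,(400,300),interpolation=cv2.INTER_CUBIC)]))
```

```text
[ 0.45450583 -0.2517965   0.10858965] [ 9.99998622e-01 -1.06964983e-03 -9.43797369e-04 -8.48596855e-04] 0.05008837539645815 [ 0.24173331 -0.11559625 -3.78938925]
```

View pics/v9.png

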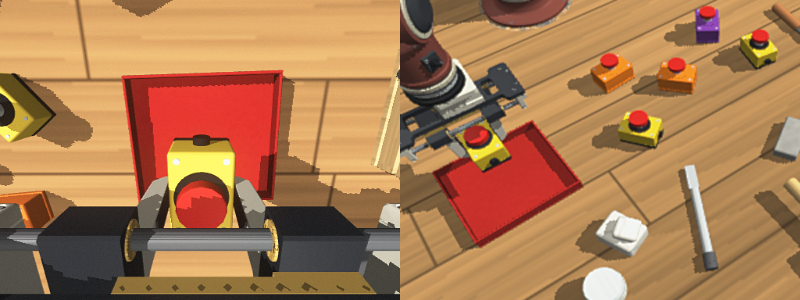

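The wrist view shows the held box over the middle of the tray with its button in. In the scene view the other boxes are untouched. Lowering.

Call:
carry_out(targets=[[40, [0, 0, -0.4], [0, 0, 0]], [40, [0, 0, -0.7], [0, 0, 0]], [40, [0, 0, -0.8], [0, 0, 0]], [40, [0, 0, -0.8], [0, 0, 0]], [40, [0, 0, -0.6], [0, 0, 0]], [40, [0, 0, -0.3], [0, 0, 0]], [40, [0, 0, 0], [0, 0, 0]], [40, [0, 0, 0], [0, 0, 0]]])

```text
clock: 21.1
ee_pos: [0.4562, -0.2526, 0.0015]
tool_rot: [1.0, -0.001, 0.0, 0.0]
ft_force: [-0.4, 0.5, -4.1]
grip_width: 0.0497
```

Call:
carry_out(targets=[[40, [0, 0, -0.1], [0, 0, 0]], [40, [0, 0, 0], [0, 0, 0]]])

```text
clock: 21.3
ee_pos: [0.456, -0.2528, -0.0012]
tool_rot: [1.0, -0.001, 0.001, 0.0]
ft_force: [0.2, 0.4, -4.7]
grip_width: 0.0503
```

Call:
carry_out(targets=[[40, [0, 0, -0.05], [0, 0, 0]], [40, [0, 0, 0], [0, 0, 0]]])

```text
clock: 21.5
ee_pos: [0.4557, -0.2527, -0.0031]
tool_rot: [1.0, -0.001, 0.0, 0.0]
ft_force: [0.2, 0.1, -4.5]
grip_width: 0.0498
```

Call:
carry_out(targets=[[40, [0, 0, -0.05], [0, 0, 0]], [40, [0, 0, 0], [0, 0, 0]]])

```text
clock: 21.7
ee_pos: [0.4555, -0.2526, -0.0049]
tool_rot: [1.0, -0.001, -0.0, -0.0]
ft_force: [-0.5, 0.1, -4.0]
grip_width: 0.0499
```

Call:
carry_out(targets=[[40, [0, 0, -0.05], [0, 0, 0]], [40, [0, 0, 0], [0, 0, 0]]])

```text
clock: 21.9
ee_pos: [0.4554, -0.2526, -0.0065]
tool_rot: [1.0, -0.001, -0.0, -0.0]
ft_force: [0.5, 0.9, -3.6]
grip_width: 0.0499
```

Call:
carry_out(targets=[[40, [0, 0, -0.04], [0, 0, 0]], [40, [0, 0, 0], [0, 0, 0]]])

```text
clock: 22.1
ee_pos: [0.4555, -0.2526, -0.0066]
tool_rot: [1.0, -0.001, 0.0, -0.0]
ft_force: [-2.2, 1.5, 3.8]
grip_width: 0.0495
```

Seated: the force flipped from -4 to +4 N. Release and rise.

Call:
carry_out(targets=[[78, [0, 0, 0], [0, 0, 0]], [78, [0, 0, 0], [0, 0, 0]], [78, [0, 0, 0], [0, 0, 0]], [78, [0, 0, 0], [0, 0, 0]], [78, [0, 0, 0], [0, 0, 0]], [78, [0, 0, 0], [0, 0, 0]]])

```text
clock: 22.7
ee_pos: [0.4556, -0.2527, -0.0075]
tool_rot: [1.0, -0.001, 0.0, -0.0]
ft_force: [0.1, -0.1, -0.8]
grip_width: 0.0779
```

Call:
carry_out(targets=[[78, [0, 0, 0.3], [0, 0, 0]], [78, [0, 0, 0.5], [0, 0, 0]], [78, [0, 0, 0.8], [0, 0, 0]], [78, [0, 0, 1], [0, 0, 0]], [78, [0, 0, 1], [0, 0, 0]], [78, [0, 0, 1], [0, 0, 0]], [78, [-0.5, -1, 0], [0, 0, 0]], [78, [-0.5, -1, 0], [0, 0, 0]]])

```text
clock: 23.5
ee_pos: [0.4268, -0.3128, 0.1326]
tool_rot: [1.0, 0.001, 0.002, 0.001]
ft_force: [0.3, -0.1, -0.8]
grip_width: 0.078
```

Call:
carry_out(targets=[[78, [-0.3, -1, 0], [0, 0, 0]], [78, [-0.3, -1, 0], [0, 0, 0]], [78, [-0.3, -1, 0], [0, 0, 0]], [78, [0, -1, 0], [0, 0, 0]], [78, [0, -1, 0], [0, 0, 0]], [78, [0, 0, 0], [0, 0, 0]], [78, [0, 0, 0], [0, 0, 0]]])

```text
clock: 24.2
ee_pos: [0.3981, -0.4627, 0.1307]
tool_rot: [1.0, -0.002, -0.0, -0.0]
ft_force: [-0.6, -0.2, -0.6]
grip_width: 0.078
```

Run:
```python
from cell import manip
from h import *
s=manip.get_state(); print(s["ee_pos"],s["ft_force"],s["clock"])
c=manip.read_camera("scene"); t=manip.read_camera("top")
for n,k in(("scene",c),("top",t)):
    for m,st,ce in blobs(k["image"],(0,170,60),(4,255,255),40): print(n,ce.round(1),st)
a=cv2.resize(c["image"][90:300,55:335],(560,420),interpolation=cv2.INTER_CUBIC)
cv2.imwrite("pics/v10.png",a)
```

```text
[ 0.39811042 -0.4626814   0.13066843] [-0.62305435 -0.23893666 -0.62258398] 24.2
scene [270.1  99.7] [265  95  11  11  94]
scene [309.6 119.8] [304 115  12  11 109]
scene [196.4 140. ] [190 135  13  11 118]
scene [247.  143.5] [241 138  13  12 126]
scene [218.4 188.5] [212 182  14  14 154]
scene [119.3 242.8] [  65  191  112  105 5402]
scene [114.5 228.8] [107 222  16  15 179]
top [379.8 226.8] [ 342  195   77   64 3807]
top [292.3 209.8] [287 205  12  11 106]
top [178.4 225.8] [172 221  13  11 115]
top [244.5 236.3] [239 231  12  11 102]
top [281.7 268.5] [276 263  12  12 109]
top [192.2 271.2] [187 267  11  10  83]
```

View pics/v10.png

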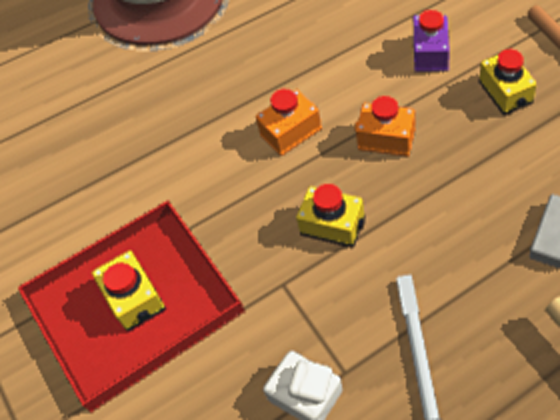

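The box stands upright in the tray at crop (125,288), with its button visibly lower than the sound ones. All the other buttons are within 0.2 px of their starting places, and the robot is clear. Handing in.

```bash
python3 -c "
from cell import manip
print(manip.sign_off())"
```

```text
the job is handed in; nothing more can be done
None
```

The tired box is standing upright in the reject tray with its button in, released and with the gripper clear. The job was handed in at about 24 s.

- **Box near (.51, −.00):** I pushed it first. The force rose steadily at about 3 N/mm to 7.5 N without giving, so it is sound. Its button is still out.
- **Box near (.55, .13):** I pushed it second. The force peaked at about 3 N and fell away. The button then snapped in, and I met no resistance following it down more than 4 mm. This is the one now in the tray.
- **Third yellow box:** I left it unpushed, since the tired one had already been found.

**Last checks:** The final scene and top views show the box upright in the tray with its button visibly lower than the others. The two sound boxes and the decoys are within about 0.2 px of where they started. I did not measure the bystander tools again, but nothing in the parts of the last pictures I viewed looked out of place.

**What disagreed:** The fingertips touched about 34 mm short of where the reported tool point says they should. I worked from the felt contact height for the second push and for the grasp depth. The search for first contact cost some time and extra pictures: I viewed 12, against a budget of 10.

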